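# Seat the notched blade flange on its drive pin

### The job

On the blade-changing stand, turn the flange by pushing its stud round gently with a fingertip until the notch in its rim stands over the drive pin, then press the flange straight down on its hub until it is fully home on the stand. Touch and push only: never grip the stud or lift the flange, and leave the nut, the bottle and the spanner alone. Finish clear of everything.

Things in the scene. Friction and masses are not known exactly. Their poses are not given: they have to be found in the camera images.
- stand: the fixed blade-changing stand: a dark grey-blue round cast base, 176 mm across and 18 mm high, with a boss and short spindle in the middle that carry the flange. Origin: centre of its underside, on the upright spindle axis; z up; its x axis points level from the spindle towards the drive pin. Near the base's edge, 74 to 92 mm from the axis, a steel post (24 mm wide, top 50 mm above the bench) holds the pin.
- pin (a point): a point on the centre line of the fixed drive pin: a level round steel pin, 8 mm thick, that runs radially inwards from the post to 48 mm from the spindle axis. The point is 53 mm from the axis and 41 mm above the bench; the pin's top is at 45 mm. It lies just beneath the flange's rim and shows in the gap between rim and post.
- hub (a point): centre of the top of the flange's hub pad, on the spindle axis: a solid flat steel pad, 32 mm across, standing 4 mm above the flange's face; the place to press. Raised at the start its top is 60 mm above the bench, fully home 50 mm. The flange is an aluminium disc, 124 mm across and 10 mm thick (face 56 mm, underside 46 mm above the bench when raised; 46 and 36 mm when home).
- notch (a point): middle of the notch in the flange's rim: a slot 13 mm wide and 18 mm deep, open outwards and cut through the full thickness (44 to 62 mm from the axis). The point is 53 mm from the axis, half-way through the thickness. It turns and sinks with the flange.
- stud: middle of the finger stud on the flange's face: an upright steel peg, 14 mm across, 14 mm high above the face, 44 mm from the axis, exactly opposite the notch. Push its side level along the circle to turn the flange. Its origin is 7 mm above the face.
- flange (a joint): rotation of the flange about the upright spindle, rad, growing counter-clockwise seen from above. At 0 and at 6.283 (a full turn) the notch is exactly over the pin; the pin enters within about 0.05 rad of that. It turns either way (free from -1.6 to 7.9) against light drag, about 1.6 N at the stud, and stays where it is left.
- seat (a joint): how far the flange has been pressed down the spindle, m: 0 at the start, 0.010 fully home against the boss; negative if it is lifted. A rubber ring grips the spindle: pushing down takes about 6 N all the way and the flange stays where it is left. If the notch is not over the pin, the rim meets the pin after 1 mm and goes no further.
- nut_mid (a point): bystander: loose brass hex nut lying flat, 42 mm across corners, 18 mm high; centre, half-way up.
- oil_mid (a point): bystander: loose white bottle with a black cap, 56 mm across, 130 mm high; on its axis, 65 mm above the bench.
- spanner: bystander: loose steel spanner lying flat, 170 mm long along its own x, handle towards -x; origin under its middle.
Mind the look-alikes: they are no part of the job. Of the things that look like the stand, the middle-sized one is meant.

How it is judged:
By the outcome, as a careful person would: the job done as asked, in the order asked, and still so for the second after the job is handed in, with the robot touching nothing.
It also fails if it takes over 64 s, if anything falls off the work surface, if the arm or the gripper's body presses on something with over 40 N, if the wrist force passes 120 N, or if a joint passes its speed limit or range.

### The arm

A 7-joint arm with a two-finger parallel gripper is mounted at the origin on the work surface. World frame = base frame: x ahead of the robot, y to its left, z up, the work surface at z = 0. Lengths are in m, angles in rad, forces in N, time in s.
With the tool pointing down it reaches from about 0.425 to 0.875 m from the base axis. Payload 8.4 kg.
Tool frame: the origin (TCP) lies between the finger pads; the fingertips stand 14 mm ahead of it and the grasp point (between the pads) lies 5 mm behind it (bot.tip_extent is the distance from the TCP to the fingertips, in m); z points along the fingers, y is the line along which they close (so a half turn about z gives the same grasp; the last joint's range is limited). The gripper opens to 87 mm and grips with 3 to 60 N. Pads are 19 mm wide; open, the fingers measure 117 mm over their backs; the gripper's body (75 mm by 190 mm) begins 51 mm behind the grasp point.
Start: joints at [1.033, 0.333, 0.04, 1.465, -0.013, 1.343, -0.059], TCP at [0.276, -0.588, 0.237] pointing down, gripper open.
Joint ranges: [-2.58, 2.58], [-0.38, 2.09], [-1.3, 1.39], [0.25, 2.4], [-1.5, 4.64], [0.08, 2.09], [-2.65, 2.65]. Speed limits (rad/s): [2.22, 2.22, 2.79, 2.79, 3.14, 3.14, 3.14].

### API

Orientations are given as a 3x3 rotation matrix whose columns are the frame's x, y, z axes.
In Python, from cell import bot gives the robot as it stands.
- The arm moves only by the tool jog_arm, never from a script. Its argument "series" is a list of rows, each a list of 3 entries, a list of its own where there are three numbers: the shift along the tool's x, y, z in m, then the turn, a rotation vector about the tool's x, y, z in rad, then the opening in per cent of the stroke, from 0 (shut) to 100 (fully open). In form: [[[x, y, z], [wx, wy, wz], grip], ...]. A call has 1 to 12 rows; each row shifts and turns the commanded pose from where the row before left it, along the tool's axes as they then stand; what a row does not reach is not made up. A row lasts 1/8 s, in which the tool goes at most 62.5 mm and 10.7 degrees, less where a joint would pass 70% of its speed; a pose out of reach is approached as far as the arm can. A call with a gripper value outside its range is refused whole. The fingers move at their own pace and stop on an object; the grip force is fixed at half the most. Time passes only in rows, so rows that do not move let the fingers close. It gives the time, the measured TCP pose, the force and the opening at its end, in the units of the state.
- bot.observe(): the state, without advancing time (a new reading comes with each control period).
- bot.grab_frame(name): name is "side" or "top"; returns the picture (400x640x3 uint8, red, green, blue); there is no depth.
- bot.calibration(name): a dict with "fx", "fy", "cx", "cy" (pixels), "distortion" ([k1, k2, p1, p2, k3] as OpenCV has them; the pictures are not rectified), "eye" and "orientation" of the camera in the world. Camera axes: x right, y down, z forward; pixel columns grow to the right and rows downward; lengths in m; the calibration is good to about 2 mm. A picture is of the moment at which its call begins. calibration takes no time and is no camera call.
- bot.hand_in(): hands the job in, once; it reports no verdict.
The state is a dict: "t": time; "joint_pos": joint angles; "joint_velocities": joint speeds; "tau": joint torques, N m; "tool_pos": TCP position; "tcp_rot": TCP orientation; "contact_force": force on the tool from outside, world axes, zero at the start; "ft_torque": the same for the moment, N m; "gripper_width": opening from 0.0 (shut) to 1.0 (fully open).
Only numpy, scipy, OpenCV 4.12 (cv2) and the standard library are available. Lean on these libraries where they do the work, as an engineer would, in place of code of your own. Each camera call takes 0.05 s, during which the arm holds its last target. There are 200 camera calls.

## Working session

There is one attempt and no reset: what is moved stays moved. The work goes in short steps, Python scripts to look and compute and a tool call to move; the robot and the scene stay as the last step left them, time stands still between calls to the robot, and variables do not carry over. Pictures are saved under pics/ and viewed, on a budget of 10 in all, crops included, one or two more only if the job needs it, and the job is handed in when it is done.

Besides the shell and the picture viewer there is one more tool, called after "Call:" by a JSON object that holds its "op" and its "data", one argument or row to a line. jog_arm: Moves the arm, as the interface text tells. Its arguments: {"type":"object","properties":{"series":{"type":"array","items":{"type":"array"}}},"required":["series"]}

```bash
mkdir -p pics; python3 - <<'E'
from cell import bot
import cv2
for n in("top","side"):
    im=bot.grab_frame(n); cv2.imwrite(f"pics/{n}0.png",im[:,:,::-1]); print(n,bot.calibration(n))
s=bot.observe(); print(s["t"],s["tool_pos"],s["tcp_rot"],s["contact_force"])
E
```

```text
top {'fx': 432.54880311466326, 'fy': 432.54880311466326, 'cx': 317.4413631180237, 'cy': 191.94827633417574, 'distortion': array([-0.00895103,  0.        ,  0.        ,  0.        ,  0.        ]), 'eye': array([ 0.44472682, -0.01392896,  1.15423262]), 'orientation': array([[ 0.00723443, -0.98270503,  0.18503646],
       [-0.99997131, -0.00669371,  0.00354675],
       [-0.00224683, -0.18505681, -0.98272526]])}
side {'fx': 474.891235017133, 'fy': 474.891235017133, 'cx': 324.69751977280947, 'cy': 201.19954790780187, 'distortion': array([-0.0228469,  0.       ,  0.       ,  0.       ,  0.       ]), 'eye': array([-0.10032904,  0.78121704,  0.67237912]), 'orientation': array([[-0.73800482, -0.34260464,  0.58135269],
       [-0.67446295,  0.34747103, -0.65143197],
       [ 0.02118039, -0.87286078, -0.48750943]])}
0.1 [ 0.2759632  -0.58805204  0.23573134] [[ 9.05264205e-01  4.24848424e-01 -7.32419971e-04]
 [ 4.24849041e-01 -9.05263280e-01  1.29860952e-03]
 [-1.11320696e-04 -1.48675264e-03 -9.99998889e-01]] [-0.893409   -0.41221117 -0.5622008 ]
```

View pics/top0.png

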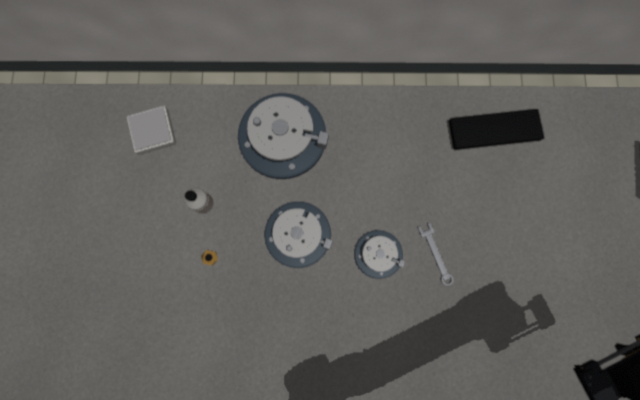

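View pics/side0.png

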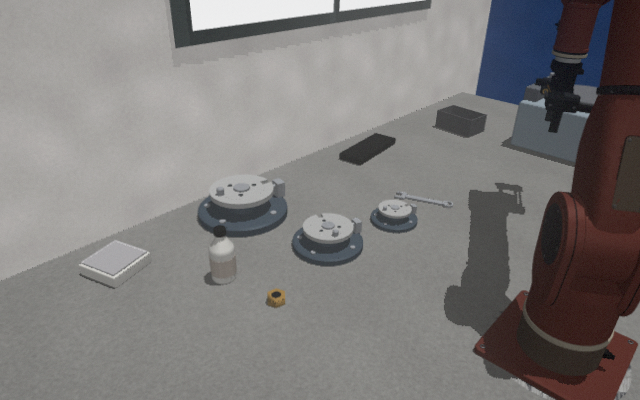

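Three stands show in the top view: large (282,135), middle (298,235) and small (379,254). The middle one fits: about 66 px at 1.15 m is about 176 mm. The bottle is at (197,200), the nut at (209,257) and the spanner at (437,255). I'll confirm with an enlarged crop.

```bash
cat > h.py <<'E'
import numpy as np, cv2
from cell import bot
def cam(n):
    c=bot.calibration(n);K=np.array([[c["fx"],0,c["cx"]],[0,c["fy"],c["cy"]],[0,0,1]]);return K,np.array(c["distortion"]),np.array(c["eye"]),np.array(c["orientation"])
def toz(n,px,z):
    K,d,e,R=cam(n);u=cv2.undistortPoints(np.array([[px]],float),K,d)[0,0];r=R@np.array([u[0],u[1],1]);return e+r*(z-e[2])/r[2]
def proj(n,P):
    K,d,e,R=cam(n);P=np.atleast_2d(np.array(P,float));return cv2.projectPoints((P-e)@R,np.zeros(3),np.zeros(3),K,d)[0][:,0]
def circ(c,r,z,n=72):
    a=np.linspace(0,2*np.pi,n,endpoint=False);return np.c_[c[0]+r*np.cos(a),c[1]+r*np.sin(a),0*a+z]
E
python3 - <<'E'
import cv2,numpy as np
a=cv2.imread("pics/top0.png")[195:275,258:338];b=cv2.imread("pics/side0.png")[200:270,288:368]
f=lambda x:cv2.resize(x,None,fx=5,fy=5,interpolation=cv2.INTER_CUBIC)
b=cv2.copyMakeBorder(b,0,10,0,0,cv2.BORDER_CONSTANT)
cv2.imwrite("pics/c1.png",np.hstack([f(a),f(b)]))
from h import *
print(toz("top",(298,235),0.018),toz("top",(297,233),.06),toz("side",(328,225),.06))
E
```

```text
[0.54335313 0.04036033 0.018     ] [0.54474315 0.04096159 0.06      ] [0.54426323 0.0447772  0.06      ]
```

View pics/c1.png

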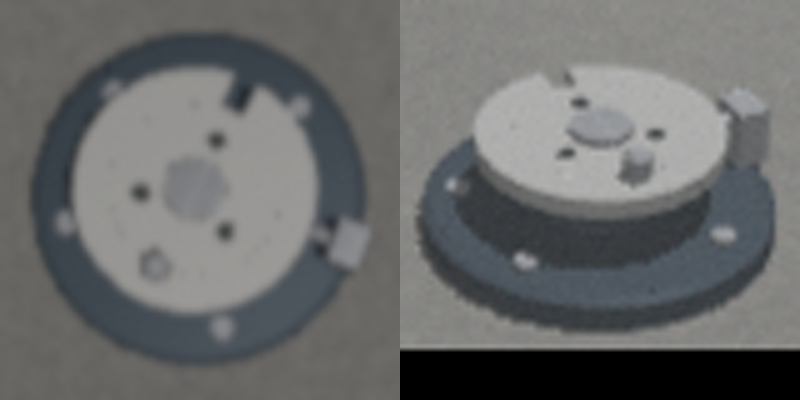

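The crop confirms the middle stand. In the top crop the hub is at (195,189), notch (240,95), stud top (155,264), post top (348,245). The notch is about 80° from the pin.

```bash
python3 - <<'E'
from h import *
from scipy.optimize import least_squares
T=lambda x,y:(258+(x+.5)/5-.5,195+(y+.5)/5-.5); S=lambda x,y:(288+(x-400+.5)/5-.5,200+(y+.5)/5-.5)
im=cv2.imread("pics/top0.png").astype(int)
# automatic ellipse fits via extremes
def fit(n,obs,r,z):
    def f(c):
        p=proj(n,circ(c,r,z)); return [p[:,0].min()-obs[0],p[:,0].max()-obs[1],p[:,1].min()-obs[2],p[:,1].max()-obs[3]]
    s=least_squares(f,[.544,.041]); return s.x,s.fun
x0,y0=T(70,66);x1,y1=T(319,314);print("disc top",*fit("top",(x0,x1,y0,y1),.062,.056))
x0,y0=T(32,32);x1,y1=T(366,365);print("base top",*fit("top",(x0,x1,y0,y1),.088,.018))
x0,y0=S(473,64);x1,y1=S(729,202);print("disc side",*fit("side",(x0,x1,y0,y1),.062,.056))
print("hub",toz("top",T(195,189),.06),toz("side",S(601,127),.06))
c=toz("top",T(195,189),.06)
for nm,p,z in(("notch",T(240,95),.052),("stud",T(155,264),.070),("post",T(350,244),.050)):
    w=toz("top",p,z)-c;print(nm,w[:2]+c[:2],np.hypot(*w[:2]),np.degrees(np.arctan2(w[1],w[0])))
print("stud side",toz("side",S(638,154),.070))
print("post side",toz("side",S(748,98),.050))
for q in((.544,.0405),):print(proj("top",[[q[0],q[1],.06]]),proj("side",[[q[0],q[1],.06]]))
E
```

```text
disc top [0.54672052 0.04247407] [ 0.49230734 -0.49170584  0.40056343 -0.37441219]
base top [0.5464423  0.04201682] [-0.10552251  0.10527522 -0.24300603  0.22673759]
disc side [0.54695294 0.0423509 ] [ 0.15908142 -0.16049574  0.26403485 -0.19355096]
hub [0.54625373 0.04199792 0.06      ] [0.5446108  0.04511708 0.06      ]
notch [0.59545768 0.02005994] 0.05387304107502167 -24.030096885334
stud [0.50781097 0.06082036] 0.04280338520361461 153.91259329602855
post [ 0.51978406 -0.03671876] 0.08304793950573333 -108.58598919482414
stud side [0.50566407 0.06268327 0.07      ]
post side [ 0.52048875 -0.03930459  0.05      ]
[[297.17779137 233.29515808]] [[329.2576957  224.37218216]]
```

Estimates: axis is about (0.5465, 0.0422). The pin bears −108.2° and the stud about 154°, so the notch is at −26°. That means about 82.5° clockwise (flange ≈ 1.44 rad). I'll move there at height with the fingers shut.

Call:
{"op": "jog_arm", "data": {
  "series": [
    [[0.0287,-0.0293,0],[0,0,0],0],
    [[0.0287,-0.0293,0],[0,0,0],0],
    [[0.0287,-0.0293,0],[0,0,0],0],
    [[0.0287,-0.0293,0],[0,0,0],0],
    [[0.0287,-0.0293,0],[0,0,0],0],
    [[0.0287,-0.0293,0],[0,0,0],0],
    [[0.0287,-0.0293,0],[0,0,0],0],
    [[0.0287,-0.0293,0],[0,0,0],0],
    [[0.0287,-0.0293,0],[0,0,0],0],
    [[0.0287,-0.0293,0],[0,0,0],0],
    [[0.0287,-0.0293,0],[0,0,0],0],
    [[0.0287,-0.0293,0],[0,0,0],0]
  ]
}}

```text
t: 1.6
tool_pos: [0.4386, -0.1225, 0.2364]
tcp_rot: [[0.905, 0.425, -0.0], [0.425, -0.905, -0.0], [-0.0, -0.0, -1.0]]
contact_force: [0.5, -0.6, -0.4]
gripper_width: 0.004
```

Call:
{"op": "jog_arm", "data": {
  "series": [
    [[0.0287,-0.0293,0],[0,0,0],0],
    [[0.0287,-0.0293,0],[0,0,0],0],
    [[0.0287,-0.0293,0],[0,0,0],0],
    [[0.0287,-0.0293,0],[0,0,0],0],
    [[0,0,0],[0,0,-0.16],0],
    [[0,0,0],[0,0,-0.16],0],
    [[0,0,0],[0,0,-0.16],0],
    [[0,0,0],[0,0,-0.16],0],
    [[0,0,0],[0,0,-0.16],0],
    [[0,0,0],[0,0,-0.16],0],
    [[0,0,0],[0,0,-0.16],0],
    [[0,0,0],[0,0,-0.16],0]
  ]
}}

```text
t: 3.1
tool_pos: [0.4924, 0.031, 0.2363]
tcp_rot: [[-0.153, 0.988, -0.001], [0.988, 0.153, 0.0], [0.0, -0.001, -1.0]]
contact_force: [1.6, 0.2, -0.7]
gripper_width: -0.0
```

Call:
{"op": "jog_arm", "data": {
  "series": [
    [[0,0,0],[0,0,-0.16],0],
    [[0,0,0],[0,0,-0.16],0],
    [[0,0,0],[0,0,-0.16],0],
    [[0,0,0],[0,0,-0.16],0],
    [[0,0,0],[0,0,-0.16],0],
    [[0,0,0],[0,0,-0.16],0],
    [[0,0,0],[0,0,0],0],
    [[0,0,0],[0,0,0],0]
  ]
}}

```text
t: 4.1
tool_pos: [0.4926, 0.031, 0.2364]
tcp_rot: [[-0.893, 0.45, -0.0], [0.45, 0.893, 0.0], [0.0, -0.0, -1.0]]
contact_force: [-0.5, -0.2, 0.3]
gripper_width: 0.006
```

```bash
python3 - <<'E'
from h import *
s=bot.observe();R=np.array(s["tcp_rot"]);p=s["tool_pos"];print(s["t"],p,R.round(4),s["contact_force"],s["gripper_width"],s["joint_pos"])
print("ydir",np.degrees(np.arctan2(R[1,1],R[0,1])),"need",R.T@(np.array([.492,.031,.100])-p))
E
```

```text
4.1 [0.49255279 0.03104539 0.23641681] [[-8.932e-01  4.497e-01 -3.000e-04]
 [ 4.497e-01  8.932e-01  1.000e-04]
 [ 3.000e-04 -1.000e-04 -1.000e+00]] [-0.5378012  -0.23993456  0.322258  ] 0.005756240176774263 [ 0.45042509  0.05123516 -0.61658301  1.80822299  0.03070049  1.29199517
  0.93036653]
ydir 63.27549548310998 need [ 0.00043048 -0.00027525  0.13641698]
```

Call:
{"op": "jog_arm", "data": {
  "series": [
    [[0,0,0.025],[0,0,0],0],
    [[0,0,0.025],[0,0,0],0],
    [[0,0,0.025],[0,0,0],0],
    [[0,0,0.025],[0,0,0],0],
    [[0,0,0.025],[0,0,0],0],
    [[0,0,0.012],[0,0,0],0],
    [[0,0,0],[0,0,0],0]
  ]
}}

```text
t: 4.97
tool_pos: [0.4923, 0.0311, 0.0992]
tcp_rot: [[-0.894, 0.447, -0.001], [0.447, 0.894, 0.0], [0.001, -0.0, -1.0]]
contact_force: [-0.8, -0.3, 0.9]
gripper_width: 0.002
```

```bash
cat > v.py <<'E'
from h import *
import sys
out=[]
for n,(a,b,c,d) in(("top",(190,290,248,348)),("side",(185,285,278,378))):
    im=bot.grab_frame(n)[a:b,c:d,::-1];out.append(cv2.resize(im,None,fx=4,fy=4,interpolation=cv2.INTER_CUBIC))
cv2.imwrite(sys.argv[1],np.hstack(out));s=bot.observe();print(s["t"],s["tool_pos"],s["contact_force"])
E
python3 v.py pics/v1.png
```

```text
5.075 [0.49320463 0.03119756 0.10035683] [0.22617859 0.28463402 0.5994155 ]
```

View pics/v1.png

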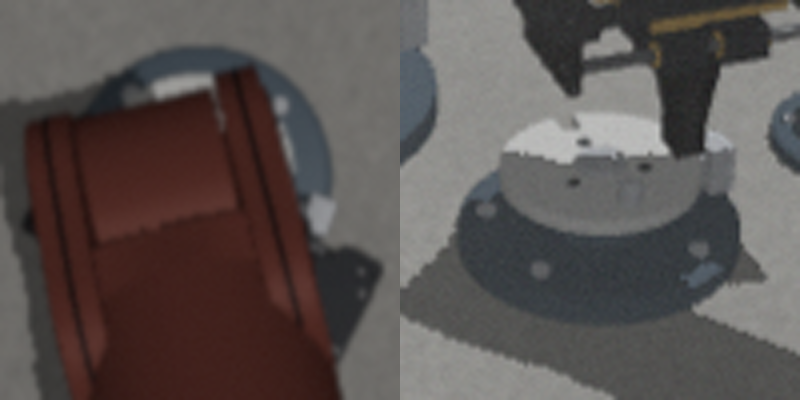

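The side view shows the fingertip at (685,155), near the hub's right and clear of the stud at (628,190). There is a dark part at left (575,95). I'll check whether that fits the body's end.

```bash
python3 - <<'E'
from h import *
s=bot.observe();R=np.array(s["tcp_rot"]);p=np.array(s["tool_pos"])
for q in([0,.095,-.056],[.0375,.095,-.056],[-.0375,.095,-.056],[0,.015,.014],[0,-.015,.014],[.0095,.015,.014],[.0095,-.015,.014],[-.0095,.015,.014]):
    w=p+R@np.array(q);u=proj("side",w)[0];print(q,w.round(3),((u-[278,185])*4+[400,0]).round())
E
```

```text
[0, 0.095, -0.056] [0.536 0.116 0.156] [530.  67.]
[0.0375, 0.095, -0.056] [0.502 0.133 0.156] [553. 100.]
[-0.0375, 0.095, -0.056] [0.569 0.099 0.156] [508.  37.]
[0, 0.015, 0.014] [0.5   0.045 0.086] [657. 150.]
[0, -0.015, 0.014] [0.487 0.018 0.086] [704. 141.]
[0.0095, 0.015, 0.014] [0.491 0.049 0.086] [664. 158.]
[0.0095, -0.015, 0.014] [0.478 0.022 0.086] [711. 149.]
[-0.0095, 0.015, 0.014] [0.508 0.04  0.086] [651. 142.]
```

Call:
{"op": "jog_arm", "data": {
  "series": [
    [[0,0,0.012],[0,0,0],0],
    [[0,0,0.012],[0,0,0],0],
    [[0,0,0],[0,0,0],0],
    [[0,0,0],[0,0,0],0]
  ]
}}

```text
t: 5.58
tool_pos: [0.4927, 0.0312, 0.0756]
tcp_rot: [[-0.895, 0.446, -0.0], [0.446, 0.895, 0.0], [0.0, 0.0, -1.0]]
contact_force: [-0.5, -0.7, 0.0]
gripper_width: 0.005
```

Call:
{"op": "jog_arm", "data": {
  "series": [
    [[0,0.003,0],[0,0,0],0],
    [[0,0.003,0],[0,0,0],0],
    [[0,0.003,0],[0,0,0],0],
    [[0,0.003,0],[0,0,0],0],
    [[0.0014,0.0031,0],[0,0,0.07],0],
    [[0.0014,0.0031,0],[0,0,0.07],0],
    [[0.0014,0.0031,0],[0,0,0.07],0],
    [[0.0014,0.0031,0],[0,0,0.07],0],
    [[0.0014,0.0031,0],[0,0,0.07],0]
  ]
}}

```text
t: 6.7
tool_pos: [0.5008, 0.0583, 0.0755]
tcp_rot: [[-0.686, 0.728, -0.001], [0.728, 0.686, -0.001], [0.0, -0.001, -1.0]]
contact_force: [-1.4, -1.8, -0.7]
gripper_width: 0.005
```

```bash
python3 v.py pics/v2.png; python3 - <<'E'
from h import *
s=bot.observe();R=np.array(s["tcp_rot"]);p=np.array(s["tool_pos"]);print(R.T@(p-[.5465,.0422,0]),np.degrees(np.arctan2(R[1,1],R[0,1])))
E
```

```text
6.8 [0.50099202 0.05867111 0.07552607] [-0.79990596  0.33586642  0.47531823]
[ 0.04323849 -0.02177169 -0.07551746] 43.39723396998054
```

View pics/v2.png

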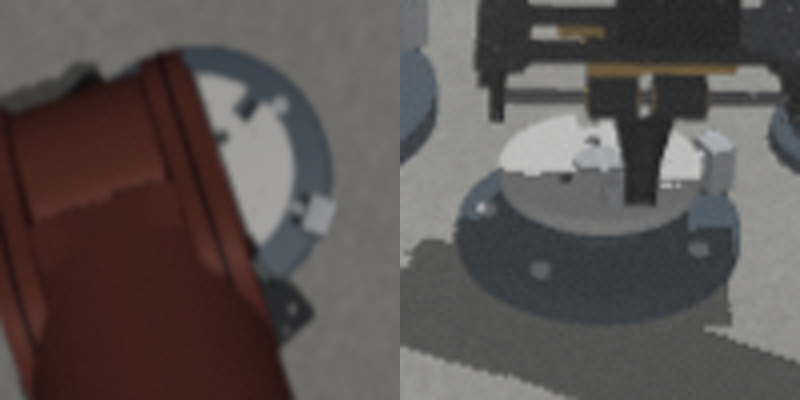

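The stud is against the fingertip at about (628,190). The notch has turned in the top view to about (248,105). Continuing the arc.

Call:
{"op": "jog_arm", "data": {
  "series": [
    [[0.0015,0.0031,0],[0,0,0.07],0],
    [[0.0015,0.0031,0],[0,0,0.07],0],
    [[0.0014,0.0031,0],[0,0,0.07],0],
    [[0.0014,0.0031,0],[0,0,0.07],0],
    [[0.0014,0.0031,0],[0,0,0.07],0],
    [[0.0014,0.0031,0],[0,0,0.07],0],
    [[0.0014,0.0031,0],[0,0,0.07],0],
    [[0.0014,0.0031,0],[0,0,0.07],0],
    [[0.0014,0.0031,0],[0,0,0.07],0],
    [[0.0014,0.0031,0],[0,0,0.07],0],
    [[0.0014,0.0031,0],[0,0,0.07],0],
    [[0,0,0],[0,0,0],0]
  ]
}}

```text
t: 8.3
tool_pos: [0.5254, 0.0859, 0.0755]
tcp_rot: [[0.01, 1.0, -0.0], [1.0, -0.01, 0.0], [0.0, -0.0, -1.0]]
contact_force: [0.2, -0.5, -0.2]
gripper_width: 0.005
```

```bash
python3 v.py pics/v3.png; python3 - <<'E'
from h import *
s=bot.observe();R=np.array(s["tcp_rot"]);p=np.array(s["tool_pos"]);print(R.T@(p-[.5465,.0422,0]),np.degrees(np.arctan2(R[1,1],R[0,1])))
w=toz("top",(248+248/4,190+105/4),.052)-[.5465,.0422,0];print("v2 notch",np.degrees(np.arctan2(w[1],w[0])),np.hypot(*w[:2]))
E
```

```text
8.4 [0.52539397 0.08566132 0.07549966] [-0.56199592  0.53149662  0.04587989]
[ 0.04326729 -0.02152103 -0.07549395] -0.5398698687145402
v2 notch -38.46914094403621 0.05387526177144146
```

View pics/v3.png

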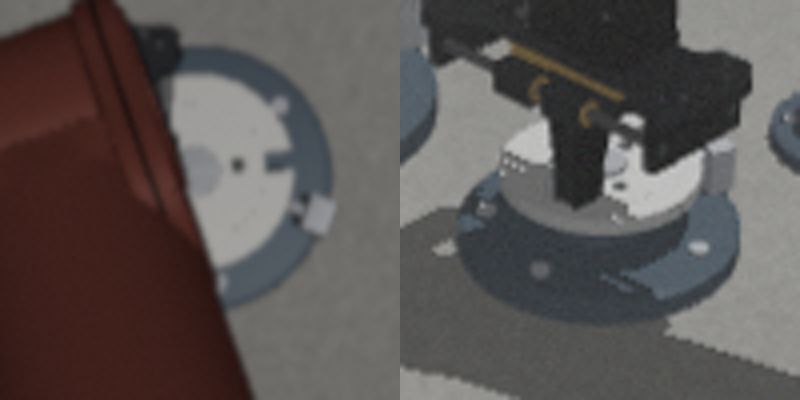

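```bash
cat > pol.py <<'E'
from h import *
from scipy.ndimage import map_coordinates
C=np.array([.5465,.0422])
def prof(im,r,z,a0,a1,C=C):
    a=np.radians(np.arange(a0,a1,.5));P=np.c_[C[0]+r*np.cos(a),C[1]+r*np.sin(a),0*a+z];u=proj("top",P)
    return np.degrees(a),map_coordinates(im.mean(2).astype(float),[u[:,1],u[:,0]],order=1)
def notch(im,a0,a1,C=C):
    out=[]
    for r in(.049,.052,.055,.058):
        a,v=prof(im,r,.056,a0,a1,C);hi=np.percentile(v,85);m=v<(hi+v.min())/2;k=a[m];out.append((r,k.min(),k.max(),round((k.min()+k.max())/2,1),round(r*np.radians(k.max()-k.min())*1e3,1)))
    return out
E
python3 - <<'E'
from pol import *
i0=cv2.imread("pics/top0.png");i1=bot.grab_frame("top");cv2.imwrite("pics/t3.png",i1[:,:,::-1])
print(notch(i0,-50,0));print(notch(i1,-100,-55))
for r,z in((.080,.05),(.083,.05),(.087,.05),(.066,.045),(.068,.045)):
    for im in(i0,i1):
        a,v=prof(im,r,z,-130,-88);print(r,v[::2].round().astype(int))
E
```

```text
[(0.049, np.float64(-31.0), np.float64(-18.0), np.float64(-24.5), np.float64(11.1)), (0.052, np.float64(-30.5), np.float64(-18.5), np.float64(-24.5), np.float64(10.9)), (0.055, np.float64(-29.999999999999996), np.float64(-18.5), np.float64(-24.2), np.float64(11.0)), (0.058, np.float64(-29.999999999999996), np.float64(-18.5), np.float64(-24.2), np.float64(11.6))]
[(0.049, np.float64(-89.5), np.float64(-75.5), np.float64(-82.5), np.float64(12.0)), (0.052, np.float64(-89.5), np.float64(-76.5), np.float64(-83.0), np.float64(11.8)), (0.055, np.float64(-89.0), np.float64(-76.5), np.float64(-82.8), np.float64(12.0)), (0.058, np.float64(-88.0), np.float64(-76.5), np.float64(-82.2), np.float64(11.6))]
0.08 [ 84  84  84  84  85  85  84  84  83  82  81  81  88 100 113 126 132 135
 135 135 134 134 133 133 133 133 132 130 122 113  99  88  82  79  78  77
  77  77  77  76  76  76]
0.08 [ 89  89  89  89  89  89  89  89  88  87  86  86  94 107 121 134 140 143
 143 142 142 142 142 141 140 141 140 138 130 120 106  94  87  84  83  83
  82  82  81  81  81  81]
0.083 [ 80  80  79  79  80  80  80  79  79  
[... 679 characters left out ...]
 85  84  84  84  84  83  83  84  84  83  82  81  79  77  75  76  80
  89  99 107 111 114 107 100  92  85  79  77  75  76  78  79  80  80  81
  81  81  81  81  81  81]
0.066 [ 91  91  90  90  89  89  88  88  89  89  88  87  85  83  81  79  81  85
  94 105 114 118 121 114 105  97  89  84  82  80  81  82  83  84  85  85
  85  86  86  86  86  85]
0.068 [ 84  84  83  83  83  83  84  83  83  82  81  79  75  69  64  61  61  71
  82  95 107 111 112 107  95  84  75  65  65  67  70  74  76  77  78  78
  78  78  78  78  77  77]
0.068 [ 88  88  89  89  88  88  88  87  87  87  86  84  79  73  68  65  65  75
  87 100 113 119 120 113 101  89  79  69  69  71  74  79  81  83  83  83
  82  82  82  82  82  82]
```

The pin is at −108.4° (post and pin profiles agree) and the notch is at −82.7°, so about 0.45 rad remains. Doing 0.42 first.

Call:
{"op": "jog_arm", "data": {
  "series": [
    [[0.0014,0.0031,0],[0,0,0.07],0],
    [[0.0014,0.0031,0],[0,0,0.07],0],
    [[0.0014,0.0031,0],[0,0,0.07],0],
    [[0.0014,0.0031,0],[0,0,0.07],0],
    [[0.0014,0.0031,0],[0,0,0.07],0],
    [[0.0014,0.0031,0],[0,0,0.07],0],
    [[0,0,0],[0,0,0],0],
    [[0,0,0],[0,0,0],0]
  ]
}}

```text
t: 9.45
tool_pos: [0.5451, 0.0903, 0.0756]
tcp_rot: [[0.417, 0.909, 0.0], [0.909, -0.417, 0.0], [0.0, 0.0, -1.0]]
contact_force: [-1.2, 1.2, 0.1]
gripper_width: 0.005
```

```bash
python3 v.py pics/v4.png; python3 - <<'E'
from pol import *
i1=bot.grab_frame("top");print(notch(i1,-128,-88))
s=bot.observe();R=np.array(s["tcp_rot"]);p=np.array(s["tool_pos"]);print(R.T@(p-[.5465,.0422,0]),np.degrees(np.arctan2(R[1,1],R[0,1])))
for r in (.050,.055,.058):
  a,v=prof(i1,r,.056,-128,-88);print(v[::2].round().astype(int))
E
```

```text
9.55 [0.54512941 0.09030109 0.07559689] [-0.31925279  1.65210016 -0.41916053]
[(0.049, np.float64(-114.5), np.float64(-99.5), np.float64(-107.0), np.float64(12.8)), (0.052, np.float64(-113.0), np.float64(-99.5), np.float64(-106.2), np.float64(12.3)), (0.055, np.float64(-112.5), np.float64(-100.50000000000001), np.float64(-106.5), np.float64(11.5)), (0.058, np.float64(-112.0), np.float64(-100.50000000000001), np.float64(-106.2), np.float64(11.6))]
[ 0.04313932 -0.02131924 -0.07560081] -24.70187831884372
[162 162 162 162 162 162 162 161 160 158 154 147 140 133 126 119 114 114
 114 113 108 103  97  94  92  90  98 108 117 128 138 148 152 156 160 161
 161 162 162 162]
[162 163 163 163 162 162 162 162 162 161 158 154 149 143 136 129 126 125
 124 120 116 111 104  97  95 100 106 117 129 140 147 154 158 160 161 161
 161 161 161 161]
[158 157 158 157 157 158 159 159 158 157 156 155 148 141 135 130 126 124
 124 123 117 110 103  99  94  99 108 119 130 140 147 151 155 156 156 157
 157 158 157 157]
```

View pics/v4.png

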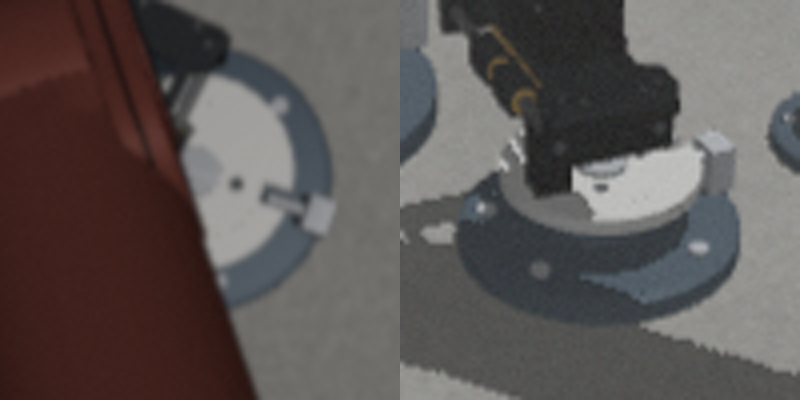

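The notch now shows the steel pin inside it at (283,200), with a slightly larger dark gap on the counter-clockwise side. It's about 1.3° short, so I'll nudge 0.022 rad and back off.

Call:
{"op": "jog_arm", "data": {
  "series": [
    [[0.0003,0.0005,0],[0,0,0.011],0],
    [[0.0002,0.0005,0],[0,0,0.011],0],
    [[0,0,0],[0,0,0],0],
    [[0,0,0],[0,0,0],0],
    [[0,-0.004,0],[0,0,0],0],
    [[0,-0.008,0],[0,0,0],0],
    [[0,0,-0.02],[0,0,0],0],
    [[0,0,-0.02],[0,0,0],0],
    [[0,0,0],[0,0,0],0]
  ]
}}

```text
t: 10.72
tool_pos: [0.5363, 0.0961, 0.117]
tcp_rot: [[0.438, 0.899, 0.003], [0.899, -0.438, 0.0], [0.002, 0.003, -1.0]]
contact_force: [0.1, 0.1, -0.8]
gripper_width: 0.007
```

```bash
python3 - <<'E'
from pol import *
i1=bot.grab_frame("top");print(notch(i1,-128,-88))
for r in (.050,.055,.058):
  a,v=prof(i1,r,.056,-128,-88);print(v[::2].round().astype(int))
s=bot.observe();R=np.array(s["tcp_rot"]);p=np.array(s["tool_pos"]);print(s["t"],p,R.T@(np.array([.5465,.0422,.078])-p))
out=[]
o=i1[215:265,285:345,::-1];cv2.imwrite("pics/v5.png",cv2.resize(o,None,fx=8,fy=8,interpolation=cv2.INTER_CUBIC))
E
```

```text
[(0.049, np.float64(-116.00000000000001), np.float64(-100.50000000000001), np.float64(-108.3), np.float64(13.3)), (0.052, np.float64(-115.49999999999999), np.float64(-100.50000000000001), np.float64(-108.0), np.float64(13.6)), (0.055, np.float64(-114.5), np.float64(-101.5), np.float64(-108.0), np.float64(12.5)), (0.058, np.float64(-114.5), np.float64(-101.5), np.float64(-108.0), np.float64(13.2))]
[163 163 163 163 162 162 161 159 155 152 145 136 127 120 114 111 109 111
 113 113 108 103  97  96  96  95 107 118 130 139 148 156 158 159 161 161
 162 162 162 162]
[163 163 163 163 163 163 162 161 160 158 154 147 139 132 125 119 118 120
 122 120 116 112 107 102 103 111 121 131 142 153 156 160 162 162 162 162
 162 162 162 162]
[159 159 160 160 159 160 160 159 159 156 152 149 140 131 125 122 120 120
 122 123 118 112 106 104 102 109 121 133 142 150 154 156 157 157 157 157
 157 158 158 158]
10.775 [0.53563079 0.09582785 0.11588651] [-0.04345374  0.03323825  0.03790073]
```

View pics/v5.png

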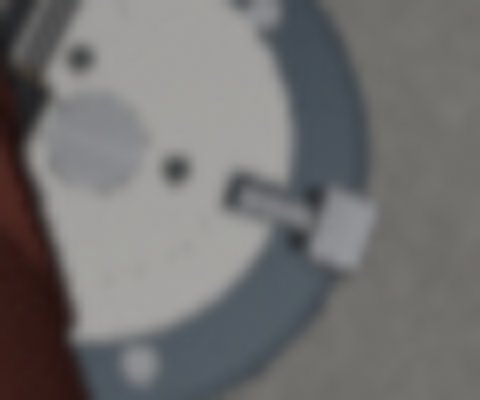

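The pin lies within the notch with a dark gap on both sides; the notch centre is −108.1° against the pin at −108.4°. Now going over the hub and pressing.

Call:
{"op": "jog_arm", "data": {
  "series": [
    [[-0.0145,0.011,0],[0,0,0],0],
    [[-0.0145,0.011,0],[0,0,0],0],
    [[-0.0145,0.011,0],[0,0,0],0],
    [[0,0,0],[0,0,0],0],
    [[0,0,0.019],[0,0,0],0],
    [[0,0,0.019],[0,0,0],0],
    [[0,0,0],[0,0,0],0],
    [[0,0,0],[0,0,0],0]
  ]
}}

```text
t: 11.78
tool_pos: [0.5459, 0.0425, 0.0773]
tcp_rot: [[0.438, 0.899, -0.001], [0.899, -0.438, 0.0], [-0.0, -0.001, -1.0]]
contact_force: [-0.1, -0.5, -0.3]
gripper_width: 0.004
```

Call:
{"op": "jog_arm", "data": {
  "series": [
    [[0,0,0.002],[0,0,0],0],
    [[0,0,0.002],[0,0,0],0],
    [[0,0,0.002],[0,0,0],0],
    [[0,0,0.001],[0,0,0],0],
    [[0,0,0.001],[0,0,0],0],
    [[0,0,0],[0,0,0],0],
    [[0,0,0],[0,0,0],0]
  ]
}}

```text
t: 12.65
tool_pos: [0.5463, 0.0421, 0.0701]
tcp_rot: [[0.439, 0.899, 0.001], [0.899, -0.439, -0.0], [0.0, 0.001, -1.0]]
contact_force: [-1.6, -0.6, 5.4]
gripper_width: 0.006
```

It has already sunk about 4 mm at 5 N, so the pin has entered. Pressing on home.

Call:
{"op": "jog_arm", "data": {
  "series": [
    [[0,0,0.0015],[0,0,0],0],
    [[0,0,0.0015],[0,0,0],0],
    [[0,0,0.001],[0,0,0],0],
    [[0,0,0.001],[0,0,0],0],
    [[0,0,0.001],[0,0,0],0],
    [[0,0,0],[0,0,0],0],
    [[0,0,0],[0,0,0],0]
  ]
}}

```text
t: 13.52
tool_pos: [0.5464, 0.0421, 0.0644]
tcp_rot: [[0.439, 0.899, 0.001], [0.899, -0.439, -0.0], [0.0, 0.001, -1.0]]
contact_force: [-3.4, -0.7, 9.6]
gripper_width: 0.003
```

Call:
{"op": "jog_arm", "data": {
  "series": [
    [[0,0,0.0008],[0,0,0],0],
    [[0,0,0.0004],[0,0,0],0],
    [[0,0,0],[0,0,0],0],
    [[0,0,0],[0,0,0],0]
  ]
}}

```text
t: 14.02
tool_pos: [0.5464, 0.0422, 0.0643]
tcp_rot: [[0.439, 0.899, 0.001], [0.899, -0.439, -0.0], [0.0, 0.001, -1.0]]
contact_force: [-8.3, -0.6, 20.2]
gripper_width: 0.007
```

Call:
{"op": "jog_arm", "data": {
  "series": [
    [[0,0,0.0006],[0,0,0],0],
    [[0,0,0],[0,0,0],0],
    [[0,0,0],[0,0,0],0]
  ]
}}

```text
t: 14.4
tool_pos: [0.5465, 0.0421, 0.0642]
tcp_rot: [[0.439, 0.899, 0.001], [0.899, -0.439, -0.001], [-0.0, 0.001, -1.0]]
contact_force: [-10.8, -2.0, 25.7]
gripper_width: 0.008
```

Call:
{"op": "jog_arm", "data": {
  "series": [
    [[0,0,-0.002],[0,0,0],0],
    [[0,0,-0.004],[0,0,0],0],
    [[0,0,-0.01],[0,0,0],0],
    [[0,0,-0.03],[0,0,0],0],
    [[0,0,-0.04],[0,0,0],0],
    [[0,0,-0.04],[0,0,0],0],
    [[0,0,-0.04],[0,0,0],0],
    [[0,0,0],[0,0,0],0]
  ]
}}

```text
t: 15.4
tool_pos: [0.5478, 0.0425, 0.2316]
tcp_rot: [[0.439, 0.899, 0.006], [0.899, -0.439, 0.0], [0.003, 0.005, -1.0]]
contact_force: [0.9, 0.4, 0.1]
gripper_width: 0.007
```

Call:
{"op": "jog_arm", "data": {
  "series": [
    [[-0.04,0,0],[0,0,0],0],
    [[-0.04,0,0],[0,0,0],0],
    [[-0.04,0,0],[0,0,0],0],
    [[-0.04,0,0],[0,0,0],0],
    [[-0.04,0,0],[0,0,0],0],
    [[0,0,0],[0,0,0],0],
    [[0,0,0],[0,0,0],0]
  ]
}}

```text
t: 16.27
tool_pos: [0.4584, -0.137, 0.2274]
tcp_rot: [[0.438, 0.899, -0.0], [0.899, -0.438, 0.001], [0.0, -0.001, -1.0]]
contact_force: [-0.1, 0.5, -0.0]
gripper_width: 0.01
```

```bash
python3 v.py pics/v6.png; python3 - <<'E'
from h import *
print(bot.observe()["tool_pos"])
C=[.5465,.0422]
for z in(.046,.056):
  p=(proj("side",circ(C,.062,z))-[278,185])*4+[400,0];print(z,p.min(0),p.max(0))
  p=(proj("side",[[.5465,.0422,z+.004]])-[278,185])*4+[400,0];print("hub",p)
E
```

```text
16.375 [ 0.45873732 -0.13644192  0.22750342] [ 0.36882244 -0.75653065 -0.36140638]
[ 0.45873732 -0.13644192  0.22750342]
0.046 [498.16804952 124.26391055] [700.85950621 233.69242308]
hub [[599.7070195  170.91729357]]
0.056 [498.140643  110.8234072] [701.69038741 219.42556842]
hub [[600.10974178 157.0243674 ]]
```

View pics/v6.png

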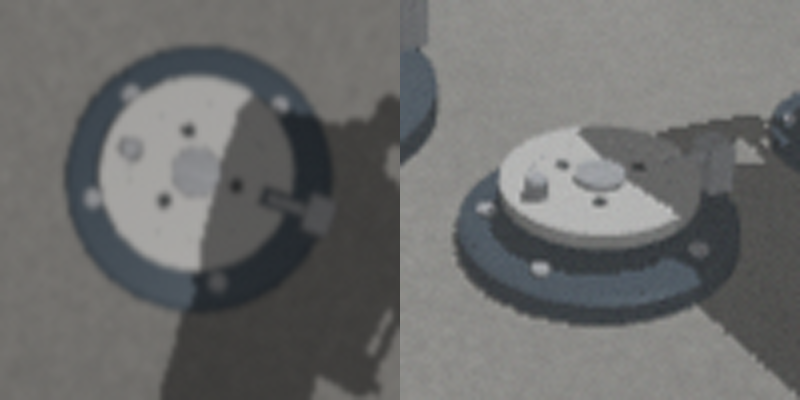

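The view shows the flange low: its rim top is at row ~125 (124 predicted for home, 111 raised) and the hub at (600,174) (171 predicted for home, 157 raised). The pin lies in the notch and the arm is clear.

```bash
python3 -c "from cell import bot; print(bot.hand_in())"
```

```text
the job is handed in; nothing more can be done
None
```

The flange on the middle-sized stand is turned so its notch stands over the drive pin, and it is pressed home. The job was handed in at about 16.4 s.

- **Turning:** I pushed the stud with the closed fingertips about 84° clockwise, using only a newton or two. The notch ended at about −108.1° against the pin at −108.4°, well inside the 0.05 rad (2.9°) tolerance, and the pin showed in the slot.
- **Pressing:** I pressed straight down on the hub, and it sank at about 5 N, then stopped hard. The fingertip was then at about 50.2 mm, against 50 mm for fully home. Pressing harder, up to about 26 N, moved it only 0.1 mm.
- **Final check:** After retreating, the side view put the rim and hub within 1–3 enlarged pixels of where they should be when home. Raised, they would have been about 14 pixels higher. The arm is clear with no contact force.

Two things did not quite agree. The early notch and stud bearings differed by about 1.5°, which I settled by measuring the notch against the pin directly. During the final press there was also a sideways force of about 11 N along x, which went away on retreat. I never gripped or lifted the flange. I steered clear of the nut, bottle and spanner, but my final close-up did not include them.

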